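# Snap the battery pack home in a portable radio

## Robot

A 6-joint arm with a two-finger parallel gripper is mounted at the origin on the work surface. World frame = base frame: x ahead of the robot, y to its left, z up, the work surface at z = 0. Lengths are in mm, angles in rad, forces in N, time in s.
With the tool pointing down it reaches from about 275 to 750 mm from the base axis. Payload 10.2 kg.
Tool frame: the origin (TCP) lies midway between the tips of the shut fingers; the grasp point (between the pads) lies 19 mm behind it; z points along the fingers, y is the line along which they close (so a half turn about z gives the same grasp; the last joint's range is limited). The gripper opens to 85 mm and grips with 20 to 120 N. Pads are 22 mm wide; open, the fingers measure 114 mm over their backs; the gripper's body (76 mm by 85 mm) begins 54 mm behind the grasp point. The pads swing forward as they close: fully open they stand 13 mm farther back than shut.
Start: joints at [0.88, 0.313, 1.498, -0, 1.331, -0.223], TCP at [236.748, 468.595, 231.294] pointing down, gripper open.
Joint ranges: [-2.94, 2.94], [-0.97, 2.17], [0.19, 2.56], [-1.23, 4.37], [0.02, 3.11], [-2.88, 2.88]. Speed limits (rad/s): [2.39, 2.39, 3.01, 3.14, 3.14, 3.14].

## Interface

Orientations are given as a unit quaternion [w, x, y, z].
In Python, from rig import sense, capture, finish_job, find_in, place_of gives the robot as it stands. The module is installed in compiled form; this text tells all that it offers.
- The arm moves only by the shell command python3 -m jog 'ROWS' [FORCE]. ROWS is JSON, a list of rows, each an object of numbers: "tx", "ty", "tz": the shift along the tool's x, y, z in mm; "ax", "ay", "az": the turn, a rotation vector about the tool's x, y, z in rad; "jaw": the closure, from -1 (fully open) to 1 (shut), so that 0 is half open. In form: [{"tx": .., "ty": .., "tz": .., "ax": .., "ay": .., "az": .., "jaw": ..}, ...]. A call has 1 to 5 rows; each row shifts and turns the commanded pose from where the row before left it, along the tool's axes as they then stand; what a row does not reach is not made up. A row lasts 1/8 s, in which the tool goes at most 62.5 mm and 10.7 degrees, less where a joint would pass 70% of its speed; a pose out of reach is approached as far as the arm can. A call with a gripper value outside its range is refused whole. The fingers move at their own pace and stop on an object; FORCE is the grip in N (left out, the last holds). Time passes only in rows, so rows that do not move let the fingers close. It gives the time, the measured TCP pose, the force, the opening and the grip force at its end, in the units of the state.
- sense(): the state, without advancing time (a new reading comes with each control period).
- capture(name): name is "scene" or "top" or "wrist"; returns a dict with "color" (420x560x3 uint8, red, green, blue), "depth" (420x560 float32, mm along the optical axis (not along the pixel's ray), 0 where there is no reading), "fx", "fy", "cx", "cy" (pixels), "camera_from_world" (4x4, takes a point from world to camera coordinates); the wrist camera has in their place "mount" (4x4, takes a point from camera to tool coordinates, whose origin is the TCP and whose axes are the flange's). Camera axes: x right, y up, looking along -z (the intrinsics and any distortion apply to the point x, -y, -z); pixel columns grow to the right and rows downward; lengths in mm; the calibration is good to about 2 mm. The wrist camera is an equidistant fisheye: a pixel r from the principal point sees the ray r / f radians off the axis. A picture is of the moment at which its call begins: read the wrist's pose just before it.
- finish_job(): hands the job in; it is judged then, once.
Trained networks look in the newest picture that a camera, given by its name, has taken for a name from the list of things; names that differ only in an ending like _2 or _b are one class to them, and where a whole thing is asked for, a point or a joint stands for the part that bears it (a point fixed in the world has none). Each returns a list of dicts, best first, with "conf" (0 to 1); they miss things now and then, are a little off and sometimes report something else, mostly with a low value. They report only what shows in the picture. A call takes as long as a camera call. They do not tell look-alikes from the thing itself.
- find_in(query, camera): "centre" ([column, row] in pixels, amid what is visible of it).
- place_of(query, camera): "centre" ([column, row] in pixels: a listed point, or the origin of a listed thing).
The state is a dict: "time_s": time; "joints": joint angles; "dq": joint speeds; "tau": joint torques, N m; "eef_pos": TCP position; "ee_rot": TCP orientation; "force": force on the tool from outside, world axes, zero at the start; "wrist_torque": the same for the moment, N m; "grip_width": opening from 0.0 (shut) to 1.0 (fully open); "grip_force": force on a finger pad.
Only numpy, scipy, OpenCV 4.12 (cv2) and the standard library are available. Lean on these libraries where they do the work, as an engineer would, in place of code of your own. Each camera call takes 0.05 s, during which the arm holds its last target. There are 200 camera calls.

## Task

The portable radio's battery pack lies half-in: its nose is down in the open bay and its heel rests up on the retaining lip. Push the pack towards the sprung contact at the far end of the bay until that gives way, press the heel down into the bay, and let the pack spring back so its heel is held under the lip, lying flat in the bay. Let go and leave the loose things around the radio where they are.

Things in the scene. Friction and masses are not known exactly. Their poses are not given: they have to be found in the camera images.
- radio: Portable radio fixed on the desk, black and grey, 230 (x) x 120 (y) x 70 mm high. Origin: centre of its underside, on the desk; z up; x runs along the battery bay from the lip to the sprung contact, roughly away from the robot. Bay, open on top: floor z = 40 mm, 67 mm wide, side walls up to z = 60 mm, from x = -50 mm (near wall) to 100 mm (far wall, up to z = 70 mm).
- lip_edge (a point): Middle of the upper inner edge of the rigid steel retaining lip, at radio x = -45, y = 0, z = 60 mm, radio axes. The lip juts 5 mm from the near wall over the bay (x = -50 to -45 mm, z = 52 to 60 mm), as wide as the bay; the heel's 10 mm high tongue goes under it. Behind it is a flat deck at z = 60 mm.
- contact (a joint): Sprung contact, a brass plate 54 wide x 24 mm high across the bay's far end. Value: push-in towards radio +x (m), 0 at rest (face at radio x = 76 mm), 0.018 at its stop. It pushes back with 6 N at rest, 14 N at the stop. While the pack is tilted its heel clears the lip at about 0.012 to 0.016; with the pack held home it reads about 0.004.
- lifter (a joint): Steel sprung lifter in the bay floor, 12 x 30 mm, centre at radio x = -27 mm. Value: how far it is pressed down (m): 0 at rest (top at radio z = 52 mm), 0.012 flush with the floor. Its 3 N, rising to 5 N, push the pack's heel up, so the heel stays down only with its tongue under the lip.
- pack: Battery pack, grey and black plastic, 0.2 to 0.45 kg, 130 (x) x 62 (y) x 30 mm high. Origin: centre of its underside; x towards its nose, z out of its top. The last 15 mm of the nose are only 20 mm high; the last 8 mm of the heel are a tongue 10 mm high. Starts along the bay, about 0.2 rad nose-down, underside resting on the lip edge, nose 5 to 20 mm short of the contact.
- pack_heel (a point): Middle of the lower edge of the pack's heel end (pack frame x = -65, z = 0 mm). Home: radio frame x about -50 mm, z 40 to 43 mm.
- pack_nose (a point): Middle of the lower edge of the pack's nose end (pack frame x = 65, z = 0 mm).
- pack_rib (a point): Middle of the foot of the cross rib's heel-side face, on the pack's top (pack x = -22, z = 30 mm). The rib is 10 mm thick (x = -22 to -12 mm), 50 mm wide, 12 mm high. Behind it is a flat landing 35 mm long (x = -57 to -22 mm): fingertips set down there can push forward on the rib and press down at once.
- cover: Bystander: the bay's loose cover, a black plate 135 x 70 x 8 mm, 4 mm thick with a 4 mm ridge, lying on the desk beside the radio. Origin: centre of its underside.
- key: Bystander: twin-paddle Morse key, heavy dark base 100 x 75 mm, 57 mm high with clear paddles. Origin: centre of its underside.
- mic: Bystander: hand microphone 85 x 65 x 28 mm lying on the desk. Origin: centre of its underside.
Mind the look-alikes: they are no part of the job. Leave any green or purple look-alike of the pack alone.

How it is judged (in metres and radians):
On the way:
1. the pack's nose pushes the sprung contact in by more than 5 mm while its heel is still up (heel edge more than 10 mm above the bay floor) (value of joint contact above 0.005 m and z of pack_heel in the frame of radio above 0.05 m), for 0.05 s.
At the end, for the whole second after the job is handed in: The pack lies at rest in the bay with both its ends within 4.5 mm of the bay floor, its heel at least 2.5 mm under the retaining lip, the sprung contact still pushed in by more than 1.5 mm against its nose, and the cover, key and microphone within 20 mm of where they were (z of each of pack_heel, pack_nose in the frame of radio below 0.0445 m and x of pack_heel in the frame of radio between -0.053 and -0.0475 m and value of joint contact above 0.0015 m and linear speed of pack below 0.01 m/s and distance of each of cover, key, mic from where it was at the start of the episode below 0.02 m); the robot touches nothing.
It also fails if it takes over 35 s, if anything falls off the work surface, if the arm or the gripper's body presses on something with over 40 N, if the wrist force passes 120 N, or if a joint passes its speed limit or range.

## Working session

There is one attempt and no reset: what is moved stays moved. The work goes in short steps, Python scripts to look and compute and a shell command to move; the robot and the scene stay as the last step left them, time stands still between calls to the robot, and variables do not carry over. Pictures are saved under pics/ and viewed, at most 10 in all, crops included, and the job is handed in when it is done.

```bash
mkdir -p pics; cat > h.py <<'E'
import numpy as np, cv2
from rig import sense, capture, finish_job, find_in, place_of
def pix2world(c,u,v,z=None,win=2):
    T=np.linalg.inv(c["camera_from_world"])
    r=np.array([(u-c["cx"])/c["fx"],-(v-c["cy"])/c["fy"],-1.])
    if z is None:
        p=c["depth"][int(round(v))-win:int(round(v))+win+1,int(round(u))-win:int(round(u))+win+1]; d=np.median(p[p>0])
        return T[:3,:3]@(r*d)+T[:3,3]
    w=T[:3,:3]@r; return T[:3,3]+w*(z-T[2,3])/w[2]
def save(c,n,crop=None,s=1):
    im=c["color"][:,:,::-1]
    if crop: im=im[crop[1]:crop[3],crop[0]:crop[2]]
    cv2.imwrite("pics/"+n,cv2.resize(im,None,fx=s,fy=s,interpolation=cv2.INTER_CUBIC))
E
python3 - <<'E'
from h import *
np.set_printoptions(precision=1,suppress=True)
ims=[]
for n in("scene","top"):
    c=capture(n); ims.append(c["color"]); np.save(n+".npy",c,allow_pickle=True)
    for q in("radio","lip_edge","pack","pack_heel","pack_nose","pack_rib","contact","cover","key","mic"):
        for d in place_of(q,n)[:3]:
            try: w=pix2world(c,*d["centre"])
            except Exception as e: w=None
            print(n,q,round(d["conf"],2),np.array(d["centre"]),w)
cv2.imwrite("pics/a.png",cv2.resize(np.vstack(ims)[:,:,::-1],(400,600)) if 0 else ims[1][:,:,::-1])
cv2.imwrite("pics/s.png",ims[0][:,:,::-1])
s=sense();print(s["eef_pos"],s["ee_rot"],s["force"],s["time_s"])
E
```

```text
scene radio 0.82 [296.7 257.8] [637.6 174.5  74.8]
scene lip_edge 0.87 [292.9 231.4] [585.6 153.7  95.2]
scene pack 0.91 [296.8 247.4] [614.3 169.3  79.1]
scene pack 0.83 [237.4 184.5] [435.2 -30.   30.1]
scene pack 0.79 [337.5 190.9] [396.3 225.3  29.2]
scene pack_heel 0.93 [421.9 242.9] [485.8 449.    1.7]
scene pack_heel 0.92 [361.2 181.9] [353.3 279.7  29.8]
scene pack_heel 0.91 [227.8 178.1] [422.  -60.3  32.4]
scene pack_nose 0.85 [478.9 260.7] [515.3 575.9  17.6]
scene pack_nose 0.77 [437.  190.1] [330.2 472.   22.8]
scene pack_nose 0.73 [300.9 273.4] [665.  190.3  60.3]
scene pack_rib 0.94 [292.  231.6] [587.1 152.   95.9]
scene pack_rib 0.93 [405.4 186.8] [345.2 391.6  31.4]
scene pack_rib 0.61 [233.6 180.3] [427.3 -42.4  34.4]Traceback (most recent call last):
  File "<stdin>", line 7, in <module>
ValueError: it knows: cover, key, lip_edge, mic, pack, pack_heel, pack_nose, pack_rib, radio
```

```bash
python3 - <<'E'
from h import *
np.set_printoptions(precision=1,suppress=True)
c=capture("scene"); save(c,"s.png")
c=capture("top"); save(c,"t.png")
for q in("radio","lip_edge","pack","pack_heel","pack_nose","pack_rib","cover","key","mic"):
    for d in place_of(q,"top")[:3]:
        print(q,round(d["conf"],2),np.array(d["centre"]),pix2world(c,*d["centre"]))
s=sense();print(s["eef_pos"],s["ee_rot"],s["force"],s["time_s"])
E
```

```text
radio 0.58 [270.3 203.5] [571.6 167.6  85.3]
lip_edge 0.85 [281.4 215.5] [542.9 141.1  71.9]
pack 0.82 [172.8 303. ] [334.  417.9  30.5]
pack 0.76 [271.5 197.7] [584.4 164.2  95. ]
pack 0.73 [250.6 287.7] [366.7 222.8  30.3]
pack_heel 0.89 [197.8 289.8] [363.7 359.1   9.6]
pack_heel 0.82 [278.9 218.2] [536.6 147.4  69. ]
pack_heel 0.79 [161.5 243.8] [483.8 454.2   1.9]
pack_nose 0.88 [324.4 253.4] [447.9  32.8  17.8]
pack_nose 0.83 [114.  237.1] [503.1 570.1  22.7]
pack_nose 0.74 [262. 171.] [657.9 186.9  59.9]
pack_rib 0.95 [274.8 200.3] [578.9 156.4  87.3]
pack_rib 0.91 [182.  297.2] [347.7 394.9  30.8]
pack_rib 0.78 [356.2 265.1] [416.4 -43.6  40. ]
cover 0.64 [341.7 193.3] [604.6 -20.2   3.6]
cover 0.64 [260.3 173.1] [652.5 191.2  60.6]
key 0.6 [199.  225.8] [524.9 349.   43.7]
key 0.34 [310.9 137.4] [750.9  58.   27.1]
key 0.2 [342.5 195.4] [599.  -22.1   3.5]
mic 0.94 [310.2 137.1] [751.7  59.8  27.4]
[236.7 468.6 231.3] [0.  0.2 1.  0. ] [-0.3 -0.4 -0. ] 0.9
```

View pics/t.png

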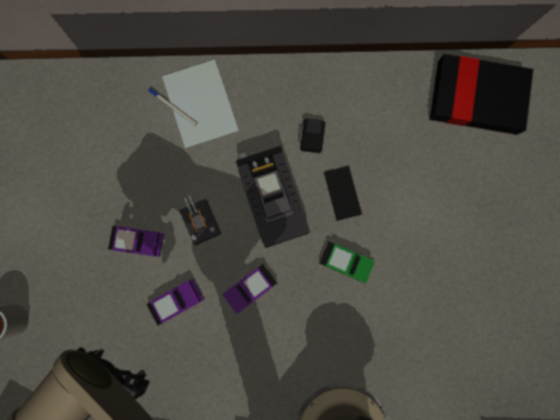

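View pics/s.png

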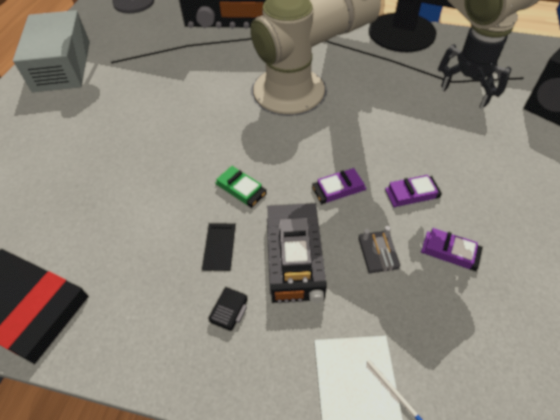

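The top view shows the radio at about (272,197) with the grey/black pack in its bay. There are four look-alikes on the desk: purple at (250,288), (175,302) and (137,241), green at (347,262). Only the grey one in the bay matches the description. I'll crop in to confirm it and fit the radio's pose from depth.

```bash
python3 - <<'E'
from h import *
np.set_printoptions(precision=1,suppress=True)
def cloud(c):
    T=np.linalg.inv(c["camera_from_world"]); v,u=np.mgrid[:420,:560]; d=c["depth"]
    P=np.stack([(u-c["cx"])/c["fx"]*d,-(v-c["cy"])/c["fy"]*d,-d],-1)@T[:3,:3].T+T[:3,3]; P[d==0]=np.nan; return P
out=[]
for n in("top","scene"):
    c=capture(n);P=cloud(c);
    if n=="top": save(c,"tc.png",(220,135,330,255),5)
    m=(P[...,2]>35)&(np.abs(P[...,0]-585)<150)&(np.abs(P[...,1]-165)<105)
    m=cv2.morphologyEx(m.astype(np.uint8),cv2.MORPH_OPEN,np.ones((3,3)))
    k,l,st,ce=cv2.connectedComponentsWithStats(m); b=1+np.argmax(st[1:,4]); q=P[l==b]
    print(n,cv2.minAreaRect(q[:,:2].astype(np.float32)),np.percentile(q[:,2],[5,50,95]))
    for z in ((57,63),(66,72)):
        s=q[(q[:,2]>z[0])&(q[:,2]<z[1])]; print(z,len(s),s.mean(0),cv2.minAreaRect(s[:,:2].astype(np.float32)))
    print("desk z",np.nanmedian(P[(np.abs(P[...,0]-450)<30)&(np.abs(P[...,1]-150)<30)][:,2]))
    yaw=None
    np.save(n+"_q.npy",q)
    for a in("pack_rib","lip_edge","pack_nose","radio"):
        for d in place_of(a,n)[:4]:
            w=pix2world(c,*d["centre"])
            if np.hypot(w[0]-590,w[1]-165)<110: print(a,d["conf"],d["centre"],w)
E
```

```text
top ((600.6414794921875, 163.76089477539062), (243.462890625, 120.2181625366211), 17.229068756103516) [45.5 60.9 88.9]
(57, 63) 2181 [573.6 156.2  59.8] ((600.3756713867188, 163.8665008544922), (242.90206909179688, 119.7219467163086), 17.242046356201172)
(66, 72) 373 [662.6 183.   69.4] ((619.6932983398438, 170.51214599609375), (176.42515563964844, 119.17908477783203), 16.794044494628906)
desk z -0.11903323136050403
pack_rib 0.87 [275.1, 200.2] [579.3 155.7  86.1]
lip_edge 0.66 [281.4, 214.4] [545.4 141.   73.5]
radio 0.95 [270.9, 200.5] [578.3 165.9  89.8]
scene ((601.205810546875, 161.19485473632812), (247.24874877929688, 120.08892822265625), 17.19571876525879) [43.7 61.4 89.1]
(57, 63) 2411 [586.4 156.8  60.4] ((600.026123046875, 160.78921508789062), (244.7652587890625, 120.0901870727539), 17.164100646972656)
(66, 72) 409 [690.7 189.2  69.6] ((667.543701171875, 182.27560424804688), (78.75009155273438, 119.0561294555664), 17.17289924621582)
desk z 1.838287523896156
pack_rib 0.97 [293.0, 233.1] [590.  154.9  95.2]
lip_edge 0.84 [293.7, 226.9] [569.  151.5  88.3]
pack_nose 0.81 [298.6, 272.7] [664.8 185.1  60.8]
radio 0.67 [298.5, 257.2] [635.  177.9  74.5]
```

View pics/tc.png

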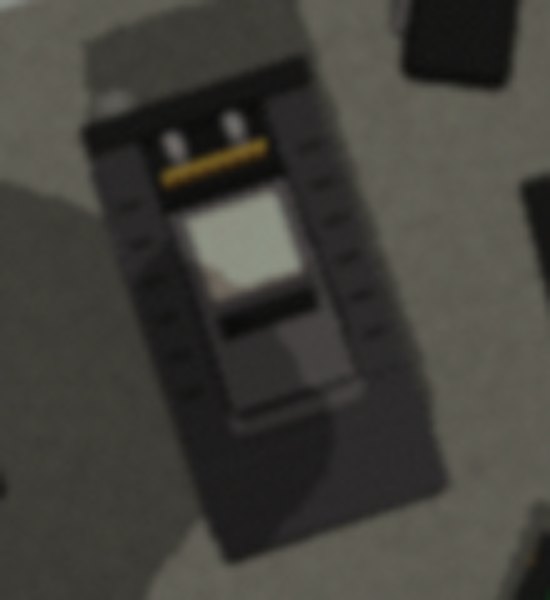

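The crop confirms it: the grey pack with the white label is in the bay, rib at about (268,315) in the crop and brass contact at (213,163). Radio pose is about (594,160.5) with yaw 0.30, and the pack's tilt is as described. Next I'll work out the move to a point above the landing.

```bash
cat >> h.py <<'E'
from scipy.spatial.transform import Rotation as Rn
O=np.array([594.3,160.5,0.]); YAW=0.300
U=np.array([np.cos(YAW),np.sin(YAW),0]); V=np.array([-U[1],U[0],0])
def st(goal=None):
    s=sense(); w,x,y,z=s["ee_rot"]; R=Rn.from_quat([x,y,z,w]).as_matrix(); p=np.array(s["eef_pos"]); F=np.array(s["force"]).ravel()
    d=p-O; print("t",s["time_s"],"radio xyz",np.round([d@U,d@V,p[2]],1),"F radio",np.round([F@U,F@V,F[2]],1),"toolx yaw",round(np.arctan2(R[1,0],R[0,0]),3),"toolz",np.round(R[:,2],3),"w",s["grip_width"])
    if goal is not None:
        g=O+U*goal[0]+V*goal[1]+np.array([0,0,goal[2]]); print("tool delta",np.round(R.T@(g-p),1),"joints",np.round(s["joints"],2))
E
python3 -c "
from h import *
st((-33,0,130))"
```

```text
t 1.4 radio xyz [-250.6  400.   231.3] F radio [-0.   0.7  0.1] toolx yaw 2.674 toolz [-0. -0. -1.] w 0.997895444545899
tool delta [-434.3 -136.7  101.3] joints [ 0.88  0.31  1.5  -0.    1.33 -0.22]
```

```bash
python3 -m jog '[{"tx":-44,"ty":-14,"jaw":1},{"tx":-44,"ty":-14,"jaw":1},{"tx":-44,"ty":-14,"jaw":1},{"tx":-44,"ty":-14,"jaw":1},{"tx":-44,"ty":-14,"jaw":1}]' 60
python3 -m jog '[{"tx":-44,"ty":-14,"jaw":1},{"tx":-44,"ty":-14,"jaw":1},{"tx":-44,"ty":-14,"jaw":1},{"tx":-44,"ty":-14,"jaw":1},{"jaw":1}]'
python3 -m jog '[{"az":-0.16,"jaw":1},{"az":-0.16,"jaw":1},{"az":-0.16,"jaw":1},{"az":-0.16,"jaw":1},{"az":-0.13,"jaw":1}]'
python3 -c "
from h import *
st((-33,0,130))"
```

```text
t 1.4 radio xyz [-250.6  400.   231.3] F radio [-0.   0.7  0.1] toolx yaw 2.674 toolz [-0. -0. -1.] w 0.997895444545899
tool delta [-434.3 -136.7  101.3] joints [ 0.88  0.31  1.5  -0.    1.33 -0.22]schema error: expected keys tx, ty, tz, ax, ay, az, jaw
schema error: expected keys tx, ty, tz, ax, ay, az, jaw
schema error: expected keys tx, ty, tz, ax, ay, az, jaw
```

All the keys are required in every row.

```bash
python3 -m jog '[{"tx":-44,"ty":-14,"tz":0,"ax":0,"ay":0,"az":0,"jaw":1},{"tx":-44,"ty":-14,"tz":0,"ax":0,"ay":0,"az":0,"jaw":1},{"tx":-44,"ty":-14,"tz":0,"ax":0,"ay":0,"az":0,"jaw":1},{"tx":-44,"ty":-14,"tz":0,"ax":0,"ay":0,"az":0,"jaw":1},{"tx":-44,"ty":-14,"tz":0,"ax":0,"ay":0,"az":0,"jaw":1}]' 60
python3 -m jog '[{"tx":-44,"ty":-14,"tz":0,"ax":0,"ay":0,"az":0,"jaw":1},{"tx":-44,"ty":-14,"tz":0,"ax":0,"ay":0,"az":0,"jaw":1},{"tx":-44,"ty":-14,"tz":0,"ax":0,"ay":0,"az":0,"jaw":1},{"tx":-44,"ty":-14,"tz":0,"ax":0,"ay":0,"az":0,"jaw":1},{"tx":-22,"ty":-7,"tz":0,"ax":0,"ay":0,"az":0,"jaw":1}]'
python3 -m jog '[{"tx":0,"ty":0,"tz":0,"ax":0,"ay":0,"az":-0.16,"jaw":1},{"tx":0,"ty":0,"tz":0,"ax":0,"ay":0,"az":-0.16,"jaw":1},{"tx":0,"ty":0,"tz":0,"ax":0,"ay":0,"az":-0.16,"jaw":1},{"tx":0,"ty":0,"tz":0,"ax":0,"ay":0,"az":-0.16,"jaw":1},{"tx":0,"ty":0,"tz":0,"ax":0,"ay":0,"az":-0.13,"jaw":1}]'
python3 -c "
from h import *
st((-33,0,130))"
```

```text
time_s: 2.02
eef_pos: [402.5, 305.8, 231.4]
ee_rot: [0.0, 0.232, 0.973, 0.0]
force: [0.4, 0.1, 0.1]
grip_width: 0.002
grip_force: 0.0
time_s: 2.65
eef_pos: [551.0, 159.8, 231.0]
ee_rot: [-0.0, 0.233, 0.973, -0.0]
force: [-0.6, -0.1, 0.3]
grip_width: -0.0
grip_force: 0.0
time_s: 3.28
eef_pos: [549.5, 162.0, 231.3]
ee_rot: [-0.0, -0.153, 0.988, 0.0]
force: [0.1, 0.5, 0.4]
grip_width: 0.003
grip_force: 0.0
t 3.275 radio xyz [-42.3  14.7 231.3] F radio [0.3 0.4 0.4] toolx yaw -2.834 toolz [-0.  0. -1.] w 0.0025984179018263185
tool delta [ -9.2 -14.8 101.3] joints [ 0.08  0.42  1.35  0.    1.38 -1.8 ]
```

```bash
python3 -m jog '[{"tx":-5,"ty":-7,"tz":45,"ax":0,"ay":0,"az":0.005,"jaw":1},{"tx":-4,"ty":-8,"tz":45,"ax":0,"ay":0,"az":0,"jaw":1},{"tx":0,"ty":0,"tz":8,"ax":0,"ay":0,"az":0,"jaw":1}]'
python3 - <<'E'
from h import *
st((-33,0,105))
s=sense(); w,x,y,z=s["ee_rot"]; R=Rn.from_quat([x,y,z,w]).as_matrix(); p=np.array(s["eef_pos"])
c=capture("wrist"); save(c,"w.png")
M=np.array(c["mount"]);C=R@M[:3,3]+p
for q,h in(("lip_edge",60),("pack_rib",86),("pack_nose",40),("radio",0)):
    for d in place_of(q,"wrist")[:2]:
        a=np.array(d["centre"])-[c["cx"],c["cy"]]; r=np.hypot(*a); th=r/c["fx"]; ray=np.array([a[0]/r*np.sin(th),-a[1]/r*np.sin(th),-np.cos(th)])
        wd=R@M[:3,:3]@ray; P=C+wd*(h-C[2])/wd[2]; e=P-O
        print(q,round(d["conf"],2),np.round(d["centre"]),np.round([e@U,e@V,h],1))
c=capture("scene"); save(c,"s2.png",(230,180,350,310),5)
E
```

```text
time_s: 3.65
eef_pos: [561.5, 149.9, 130.9]
ee_rot: [-0.003, -0.148, 0.989, 0.0]
force: [-0.5, -0.5, 1.7]
grip_width: 0.002
grip_force: 0.0
t 3.65 radio xyz [-34.4  -0.5 130.9] F radio [-0.6 -0.3  1.7] toolx yaw -2.844 toolz [-0.005 -0.    -1.   ] w 0.002369953325092681
tool delta [-1.6  0.5 25.9] joints [ 0.06  0.53  1.45  0.    1.17 -1.81]
pack_rib 0.73 [456.   9.] [-183.7  114.5   86. ]
pack_nose 0.98 [278. 324.] [64. -0. 40.]
pack_nose 0.66 [358.  36.] [-168.    57.9   40. ]
```

View pics/w.png

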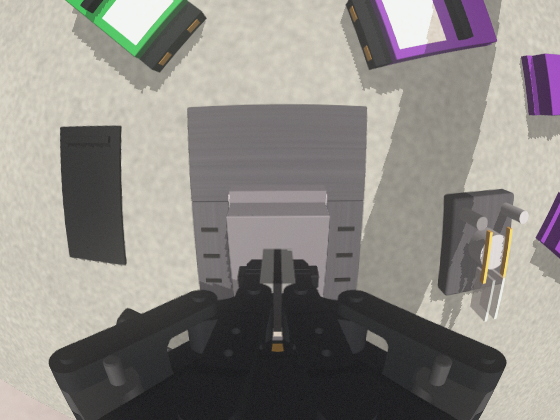

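View pics/s2.png

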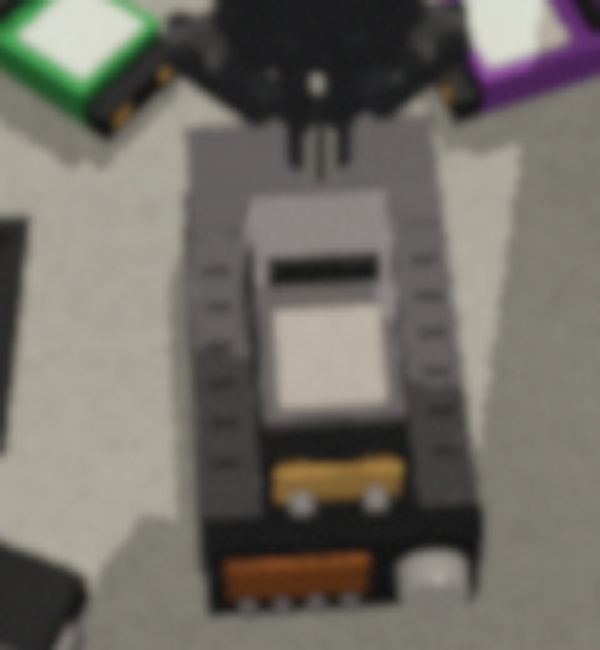

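The wrist view has the fingers centred over the landing, with the lip and heel at about (278,200). pack_nose projects to radio (64,0,40), which agrees with my estimate. The scene crop shows the rib and contact ahead of the fingers. I'll descend until I feel the landing.

```bash
python3 -m jog '[{"tx":0,"ty":0,"tz":18,"ax":0,"ay":0,"az":0,"jaw":1},{"tx":0,"ty":0,"tz":16,"ax":0,"ay":0,"az":0,"jaw":1},{"tx":0,"ty":0,"tz":0,"ax":0,"ay":0,"az":0,"jaw":1}]'
python3 -m jog '[{"tx":0,"ty":0,"tz":2,"ax":0,"ay":0,"az":0,"jaw":1},{"tx":0,"ty":0,"tz":2,"ax":0,"ay":0,"az":0,"jaw":1},{"tx":0,"ty":0,"tz":0,"ax":0,"ay":0,"az":0,"jaw":1}]'
python3 -c "
from h import *
st((-33,0,88))"
```

```text
time_s: 4.32
eef_pos: [562.4, 149.8, 98.6]
ee_rot: [-0.001, -0.148, 0.989, 0.0]
force: [-0.3, 0.4, 0.4]
grip_width: 0.002
grip_force: 0.0
time_s: 4.7
eef_pos: [563.0, 149.7, 95.5]
ee_rot: [0.0, -0.148, 0.989, -0.0]
force: [-0.2, -0.1, 0.6]
grip_width: 0.003
grip_force: 0.0
t 4.7 radio xyz [-33.1  -1.   95.5] F radio [-0.2 -0.1  0.6] toolx yaw -2.844 toolz [ 0.  0. -1.] w 0.0026918859018317687
tool delta [-0.1  1.   7.5] joints [ 0.06  0.57  1.48  0.    1.09 -1.81]
```

```bash
python3 -m jog '[{"tx":0,"ty":0.5,"tz":2,"ax":0,"ay":0,"az":0,"jaw":1},{"tx":0,"ty":0.5,"tz":2,"ax":0,"ay":0,"az":0,"jaw":1},{"tx":0,"ty":0,"tz":0,"ax":0,"ay":0,"az":0,"jaw":1}]'
python3 -m jog '[{"tx":-2,"ty":0,"tz":0.5,"ax":0,"ay":0,"az":0,"jaw":1},{"tx":-2,"ty":0,"tz":0.5,"ax":0,"ay":0,"az":0,"jaw":1},{"tx":-2,"ty":0,"tz":0.5,"ax":0,"ay":0,"az":0,"jaw":1},{"tx":0,"ty":0,"tz":0,"ax":0,"ay":0,"az":0,"jaw":1}]'
python3 -c "
from h import *
st()"
```

```text
time_s: 5.08
eef_pos: [562.5, 150.7, 91.1]
ee_rot: [-0.0, -0.148, 0.989, 0.0]
force: [-0.3, -0.1, -1.4]
grip_width: 0.003
grip_force: 0.0
time_s: 5.58
eef_pos: [568.4, 152.4, 89.7]
ee_rot: [-0.0, -0.148, 0.989, -0.0]
force: [0.3, 0.1, 0.2]
grip_width: 0.001
grip_force: 0.0
t 5.575 radio xyz [-27.1  -0.   89.7] F radio [0.3 0.  0.2] toolx yaw -2.844 toolz [-0. -0. -1.] w 0.0012099830922933212
```

```bash
python3 -m jog '[{"tx":-2,"ty":0,"tz":0.5,"ax":0,"ay":0,"az":0,"jaw":1},{"tx":-2,"ty":0,"tz":0.5,"ax":0,"ay":0,"az":0,"jaw":1},{"tx":-2,"ty":0,"tz":0.5,"ax":0,"ay":0,"az":0,"jaw":1},{"tx":0,"ty":0,"tz":0,"ax":0,"ay":0,"az":0,"jaw":1}]'
python3 -c "
from h import *
st()"
```

```text
time_s: 6.08
eef_pos: [573.8, 154.1, 88.5]
ee_rot: [-0.001, -0.148, 0.989, -0.0]
force: [-5.2, -1.4, 4.8]
grip_width: 0.001
grip_force: 2.7
t 6.075 radio xyz [-21.5  -0.   88.5] F radio [-5.4  0.2  4.8] toolx yaw -2.844 toolz [-0.001 -0.    -1.   ] w 0.0008717787438308641
```

```bash
python3 -m jog '[{"tx":-3,"ty":0,"tz":0.3,"ax":0,"ay":0,"az":0,"jaw":1},{"tx":-3,"ty":0,"tz":0.3,"ax":0,"ay":0,"az":0,"jaw":1},{"tx":-3,"ty":0,"tz":0.3,"ax":0,"ay":0,"az":0,"jaw":1},{"tx":0,"ty":0,"tz":0,"ax":0,"ay":0,"az":0,"jaw":1}]'
python3 -c "
from h import *
st()"
python3 -m jog '[{"tx":-3,"ty":0,"tz":0.3,"ax":0,"ay":0,"az":0,"jaw":1},{"tx":-3,"ty":0,"tz":0.3,"ax":0,"ay":0,"az":0,"jaw":1},{"tx":0,"ty":0,"tz":0,"ax":0,"ay":0,"az":0,"jaw":1}]'
python3 - <<'E'
from h import *
st()
c=capture("top"); save(c,"t3.png",(220,135,330,255),5)
E
```

```text
time_s: 6.58
eef_pos: [581.1, 156.5, 87.5]
ee_rot: [-0.002, -0.148, 0.989, -0.0]
force: [-12.6, -3.9, 10.3]
grip_width: 0.004
grip_force: 7.5
t 6.575 radio xyz [-13.8   0.1  87.5] F radio [-13.2  -0.   10.3] toolx yaw -2.844 toolz [-0.005 -0.001 -1.   ] w 0.0037258759252087486
time_s: 6.95
eef_pos: [586.2, 158.1, 87.0]
ee_rot: [-0.003, -0.148, 0.989, -0.0]
force: [-17.0, -4.3, 12.4]
grip_width: 0.003
grip_force: 9.7
t 6.95 radio xyz [-8.5  0.1 87. ] F radio [-17.5   0.9  12.4] toolx yaw -2.844 toolz [-0.007 -0.002 -1.   ] w 0.003431745589499156
```

View pics/t3.png

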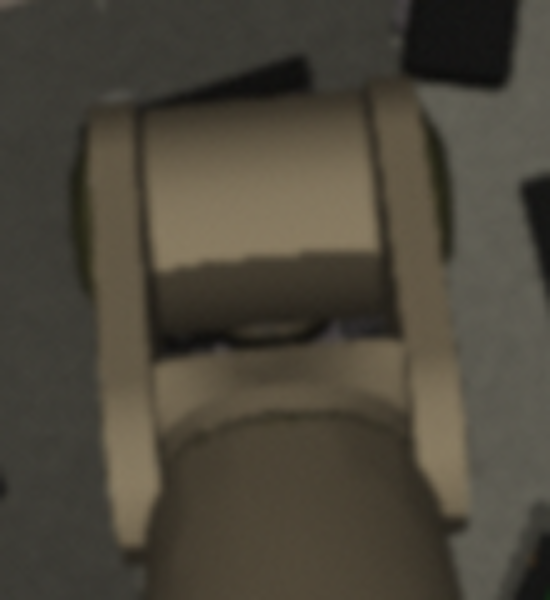

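The arm blocks the top view, so I'll use the scene camera, which looks from the far side.

```bash
python3 - <<'E'
from h import *
st()
c=capture("scene"); save(c,"s4.png",(250,200,340,310),6)
for q in("pack_nose","pack_rib","pack_heel","lip_edge"):
    for d in place_of(q,"scene"):
        for h in (40,70,86):
            w=pix2world(c,*d["centre"],z=h)-O
            if abs(w@U)<120 and abs(w@V)<40: print(q,round(d["conf"],2),np.round(d["centre"]),h,np.round([w@U,w@V],1))
E
```

```text
t 7.0 radio xyz [-8.5  0.1 87. ] F radio [-17.    1.   12.2] toolx yaw -2.844 toolz [-0.007 -0.002 -1.   ] w 0.0002789045208380753
pack_nose 0.95 [300. 280.] 40 [81.6  4.7]
pack_nose 0.95 [300. 280.] 70 [97.   3.3]
pack_nose 0.95 [300. 280.] 86 [105.2   2.5]
pack_nose 0.28 [291. 226.] 40 [-62.3  -6.2]
pack_nose 0.28 [291. 226.] 70 [-41.9  -7.2]
pack_nose 0.28 [291. 226.] 86 [-31.   -7.8]
pack_rib 0.75 [296. 240.] 40 [-22.1   3.7]
pack_rib 0.75 [296. 240.] 70 [-3.1  2.2]
pack_rib 0.75 [296. 240.] 86 [7.  1.5]
pack_heel 0.65 [292. 227.] 40 [-60.1  -3.2]
pack_heel 0.65 [292. 227.] 70 [-39.8  -4.4]
pack_heel 0.65 [292. 227.] 86 [-28.9  -5. ]
lip_edge 0.83 [293. 228.] 40 [-55.6  -0.6]
lip_edge 0.83 [293. 228.] 70 [-35.4  -1.9]
lip_edge 0.83 [293. 228.] 86 [-24.7  -2.6]
```

View pics/s4.png

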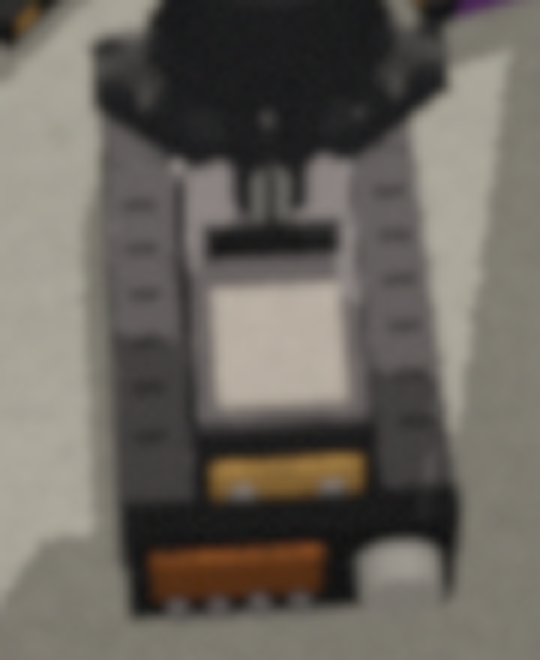

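The scene crop shows the tips against the rib at crop (268,225) and the nose against the brass plate at (285,478). The nose estimate is x≈80, so the contact is in by about 4 mm. I'll keep pushing.

```bash
python3 -m jog '[{"tx":-2,"ty":0,"tz":0.2,"ax":0,"ay":0,"az":0,"jaw":1},{"tx":-2,"ty":0,"tz":0.2,"ax":0,"ay":0,"az":0,"jaw":1},{"tx":-2,"ty":0,"tz":0.2,"ax":0,"ay":0,"az":0,"jaw":1},{"tx":0,"ty":0,"tz":0,"ax":0,"ay":0,"az":0,"jaw":1}]'
python3 - <<'E'
from h import *
st()
c=capture("scene")
for d in place_of("pack_nose","scene")[:1]:
    w=pix2world(c,*d["centre"],z=40)-O; print(round(d["conf"],2),np.round(d["centre"]),np.round([w@U,w@V],1))
E
```

```text
time_s: 7.75
eef_pos: [590.4, 159.5, 84.9]
ee_rot: [-0.006, -0.148, 0.989, -0.0]
force: [-20.1, -7.1, 6.9]
grip_width: 0.0
grip_force: 10.7
t 7.75 radio xyz [-4.   0.2 84.9] F radio [-21.3  -0.9   6.9] toolx yaw -2.844 toolz [-0.011 -0.002 -1.   ] w 0.00038975889394377684
0.79 [316. 195.] [-152.8   62.8]
```

```bash
python3 -m jog '[{"tx":-2,"ty":0,"tz":0.2,"ax":0,"ay":0,"az":0,"jaw":1},{"tx":-2,"ty":0,"tz":0.2,"ax":0,"ay":0,"az":0,"jaw":1},{"tx":0,"ty":0,"tz":0,"ax":0,"ay":0,"az":0,"jaw":1}]'
python3 - <<'E'
from h import *
st()
c=capture("scene"); save(c,"s5.png",(250,200,340,310),6)
for d in place_of("pack_nose","scene"):
    w=pix2world(c,*d["centre"],z=40)-O; print(round(d["conf"],2),np.round(d["centre"]),np.round([w@U,w@V],1))
E
```

```text
time_s: 8.22
eef_pos: [593.7, 160.6, 84.4]
ee_rot: [-0.007, -0.148, 0.989, -0.0]
force: [-21.9, -7.8, 7.7]
grip_width: -0.004
grip_force: 12.2
t 8.225 radio xyz [-0.5  0.3 84.4] F radio [-23.3  -1.    7.7] toolx yaw -2.844 toolz [-0.013 -0.003 -1.   ] w -0.0042025499608089
0.96 [296. 284.] [90.3 -2.9]
0.94 [479. 260.] [ 58.9 408.3]
0.92 [315. 196.] [-149.7   60.3]
0.87 [264. 202.] [-140.5  -67.9]
0.6 [438. 192.] [-139.4  368.7]
```

View pics/s5.png

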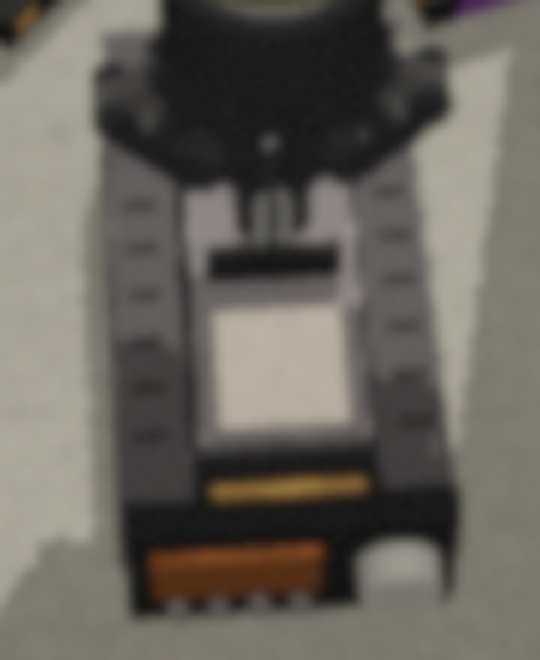

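The brass plate is now mostly hidden at crop (290,487), so the contact is well pushed in, with a nose estimate of 87–90. A little more forward, then I'll press down.

```bash
python3 -m jog '[{"tx":-2,"ty":0,"tz":0.5,"ax":0,"ay":0,"az":0,"jaw":1},{"tx":-0.5,"ty":0,"tz":2,"ax":0,"ay":0,"az":0,"jaw":1},{"tx":0,"ty":0,"tz":0,"ax":0,"ay":0,"az":0,"jaw":1}]'
python3 -c "
from h import *
st()"
python3 -m jog '[{"tx":0,"ty":0,"tz":2.5,"ax":0,"ay":0,"az":0,"jaw":1},{"tx":0,"ty":0,"tz":0,"ax":0,"ay":0,"az":0,"jaw":1}]'
python3 -c "
from h import *
st()"
```

```text
time_s: 8.7
eef_pos: [593.4, 160.6, 81.9]
ee_rot: [-0.011, -0.149, 0.989, -0.001]
force: [-38.3, -12.9, 19.4]
grip_width: 0.002
grip_force: 21.2
t 8.7 radio xyz [-0.8  0.4 81.9] F radio [-40.5  -1.   19.4] toolx yaw -2.843 toolz [-0.021 -0.005 -1.   ] w 0.0024874808238055488
time_s: 8.95
eef_pos: [592.6, 160.4, 79.2]
ee_rot: [-0.012, -0.149, 0.989, -0.001]
force: [-42.2, -14.9, 20.8]
grip_width: 0.005
grip_force: 23.0
t 8.95 radio xyz [-1.6  0.4 79.2] F radio [-44.7  -1.8  20.8] toolx yaw -2.843 toolz [-0.023 -0.005 -1.   ] w 0.0045124848715553225
```

```bash
python3 -m jog '[{"tx":1.5,"ty":0,"tz":1.5,"ax":0,"ay":0,"az":0,"jaw":1},{"tx":1,"ty":0,"tz":2,"ax":0,"ay":0,"az":0,"jaw":1},{"tx":0,"ty":0,"tz":0,"ax":0,"ay":0,"az":0,"jaw":1}]'
python3 -c "
from h import *
st()"
python3 -m jog '[{"tx":0.5,"ty":0,"tz":2.5,"ax":0,"ay":0,"az":0,"jaw":1},{"tx":0,"ty":0,"tz":0,"ax":0,"ay":0,"az":0,"jaw":1}]'
python3 - <<'E'
from h import *
st()
c=capture("scene")
for d in place_of("pack_nose","scene"):
    w=pix2world(c,*d["centre"],z=40)-O; print(round(d["conf"],2),np.round(d["centre"]),np.round([w@U,w@V],1))
E
```

```text
time_s: 9.32
eef_pos: [591.6, 160.0, 75.9]
ee_rot: [-0.01, -0.149, 0.989, -0.001]
force: [-35.9, -12.3, 16.1]
grip_width: -0.003
grip_force: 18.8
t 9.325 radio xyz [-2.7  0.3 75.9] F radio [-37.9  -1.1  16.1] toolx yaw -2.843 toolz [-0.019 -0.004 -1.   ] w -0.002815865870699494
time_s: 9.57
eef_pos: [591.1, 159.8, 74.1]
ee_rot: [-0.01, -0.149, 0.989, -0.001]
force: [-38.4, -13.1, 23.1]
grip_width: 0.0
grip_force: 20.2
t 9.575 radio xyz [-3.3  0.3 74.1] F radio [-40.6  -1.1  23.1] toolx yaw -2.843 toolz [-0.019 -0.005 -1.   ] w 0.00045490639070174573
0.87 [437. 191.] [-143.3  367.4]
0.82 [299. 288.] [99.5  1.4]
0.81 [314. 193.] [-159.4   59.2]
0.78 [478. 263.] [ 64.8 404.6]
0.56 [261. 200.] [-147.3  -74.7]
```

```bash
python3 -m jog '[{"tx":0.5,"ty":0,"tz":2,"ax":0,"ay":0,"az":0,"jaw":1},{"tx":0.5,"ty":0,"tz":2,"ax":0,"ay":0,"az":0,"jaw":1},{"tx":0,"ty":0,"tz":0,"ax":0,"ay":0,"az":0,"jaw":1}]'
python3 -c "
from h import *
st()"
python3 -m jog '[{"tx":0,"ty":0,"tz":2,"ax":0,"ay":0,"az":0,"jaw":1},{"tx":0,"ty":0,"tz":0,"ax":0,"ay":0,"az":0,"jaw":1}]'
python3 -c "
from h import *
st()"
```

```text
time_s: 10.05
eef_pos: [590.9, 159.7, 71.3]
ee_rot: [-0.008, -0.149, 0.989, -0.001]
force: [-37.9, -11.8, 28.8]
grip_width: -0.002
grip_force: 20.2
t 10.05 radio xyz [-3.5  0.3 71.3] F radio [-39.7  -0.1  28.8] toolx yaw -2.843 toolz [-0.016 -0.004 -1.   ] w -0.0017211406904133672
time_s: 10.3
eef_pos: [590.9, 159.8, 70.0]
ee_rot: [-0.008, -0.149, 0.989, -0.001]
force: [-40.8, -12.5, 34.2]
grip_width: 0.003
grip_force: 29.3
t 10.3 radio xyz [-3.5  0.3 70. ] F radio [-42.7   0.2  34.2] toolx yaw -2.843 toolz [-0.016 -0.004 -1.   ] w 0.003064984812903968
```

The pack is flat: tips at z = 70 mm, landing height when home. Now I'll ease back while still holding it down.

```bash
python3 -m jog '[{"tx":2,"ty":0,"tz":0,"ax":0,"ay":0,"az":0,"jaw":1},{"tx":2,"ty":0,"tz":0,"ax":0,"ay":0,"az":0,"jaw":1},{"tx":2,"ty":0,"tz":0,"ax":0,"ay":0,"az":0,"jaw":1},{"tx":0,"ty":0,"tz":0,"ax":0,"ay":0,"az":0,"jaw":1}]'
python3 -c "
from h import *
st()"
python3 -m jog '[{"tx":2,"ty":0,"tz":0,"ax":0,"ay":0,"az":0,"jaw":1},{"tx":2,"ty":0,"tz":0,"ax":0,"ay":0,"az":0,"jaw":1},{"tx":2,"ty":0,"tz":0,"ax":0,"ay":0,"az":0,"jaw":1},{"tx":0,"ty":0,"tz":0,"ax":0,"ay":0,"az":0,"jaw":1}]'
python3 - <<'E'
from h import *
st()
c=capture("scene")
for d in place_of("pack_nose","scene")[:3]:
    w=pix2world(c,*d["centre"],z=40)-O; print(round(d["conf"],2),np.round(d["centre"]),np.round([w@U,w@V],1))
E
```

```text
time_s: 10.8
eef_pos: [590.7, 159.7, 70.1]
ee_rot: [0.0, -0.148, 0.989, 0.0]
force: [-8.3, -0.4, 12.1]
grip_width: -0.001
grip_force: 11.1
t 10.8 radio xyz [-3.7  0.3 70.1] F radio [-8.   2.1 12.1] toolx yaw -2.844 toolz [ 0.  0. -1.] w -0.0010241192531171908
time_s: 11.3
eef_pos: [586.3, 157.9, 70.1]
ee_rot: [0.002, -0.148, 0.989, 0.0]
force: [-1.5, 0.8, 7.5]
grip_width: -0.0
grip_force: 5.7
t 11.3 radio xyz [-8.5 -0.1 70.1] F radio [-1.2  1.2  7.5] toolx yaw -2.844 toolz [ 0.004  0.001 -1.   ] w -0.00014086445221153461
0.93 [300. 284.] [91.3  4.5]
0.8 [263. 198.] [-152.6  -69.1]
0.71 [478. 260.] [ 58.3 407.3]
```

```bash
python3 -m jog '[{"tx":2,"ty":0,"tz":0.3,"ax":0,"ay":0,"az":0,"jaw":1},{"tx":2,"ty":0,"tz":0.3,"ax":0,"ay":0,"az":0,"jaw":1},{"tx":2,"ty":0,"tz":0,"ax":0,"ay":0,"az":0,"jaw":1},{"tx":0,"ty":0,"tz":0,"ax":0,"ay":0,"az":0,"jaw":1}]'
python3 -c "
from h import *
st()"
python3 -m jog '[{"tx":2,"ty":0,"tz":0,"ax":0,"ay":0,"az":0,"jaw":1},{"tx":2,"ty":0,"tz":0,"ax":0,"ay":0,"az":0,"jaw":1},{"tx":0,"ty":0,"tz":0,"ax":0,"ay":0,"az":0,"jaw":1}]'
python3 - <<'E'
from h import *
st()
c=capture("scene"); save(c,"s6.png",(250,200,340,310),6)
for d in place_of("pack_nose","scene")[:3]:
    w=pix2world(c,*d["centre"],z=40)-O; print(round(d["conf"],2),np.round(d["centre"]),np.round([w@U,w@V],1))
E
```

```text
time_s: 11.9
eef_pos: [581.3, 156.3, 70.1]
ee_rot: [0.003, -0.148, 0.989, 0.0]
force: [2.2, 1.9, 9.9]
grip_width: 0.001
grip_force: 5.5
t 11.9 radio xyz [-13.6  -0.2  70.1] F radio [2.7 1.2 9.9] toolx yaw -2.844 toolz [ 0.006  0.001 -1.   ] w 0.0011573331625422286
time_s: 12.28
eef_pos: [577.6, 155.1, 70.1]
ee_rot: [0.003, -0.148, 0.989, 0.0]
force: [2.4, 1.6, 9.1]
grip_width: -0.003
grip_force: 5.2
t 12.275 radio xyz [-17.5  -0.3  70.1] F radio [2.7 0.8 9.1] toolx yaw -2.845 toolz [ 0.006  0.001 -1.   ] w -0.002614040167190426
0.96 [478. 263.] [ 65.1 404.3]
0.88 [301. 282.] [87.5  6.7]
0.7 [438. 191.] [-145.   370.4]
```

View pics/s6.png

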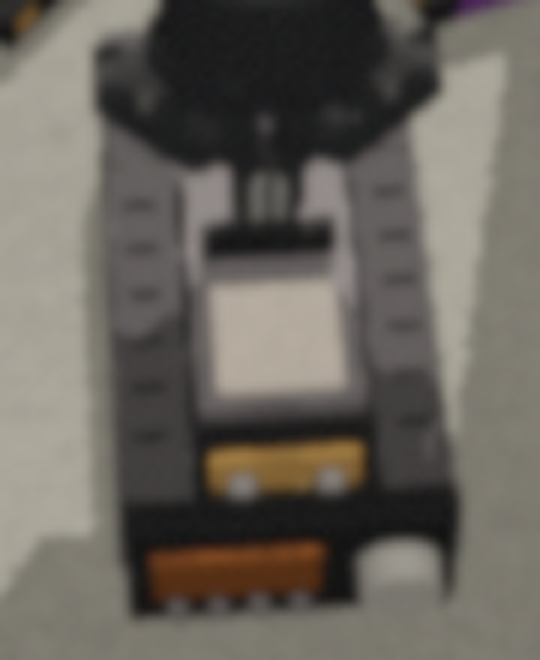

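The pack now looks flat. The brass plate is back in view at crop (285,468), close to rest, and the drag has levelled off, which suggests the heel is at the near wall. I'll drag back a little more to seat it, then lift slowly and watch that it stays down.

```bash
python3 -m jog '[{"tx":2,"ty":0,"tz":0.7,"ax":0,"ay":0,"az":0,"jaw":1},{"tx":2,"ty":0,"tz":0,"ax":0,"ay":0,"az":0,"jaw":1},{"tx":0,"ty":0,"tz":0,"ax":0,"ay":0,"az":0,"jaw":1}]'
python3 -c "
from h import *
st()"
python3 -m jog '[{"tx":0,"ty":0,"tz":-1.5,"ax":0,"ay":0,"az":0,"jaw":1},{"tx":0,"ty":0,"tz":-1.5,"ax":0,"ay":0,"az":0,"jaw":1},{"tx":0,"ty":0,"tz":0,"ax":0,"ay":0,"az":0,"jaw":1}]'
python3 -c "
from h import *
st()"
```

```text
time_s: 12.75
eef_pos: [574.9, 154.0, 70.1]
ee_rot: [0.005, -0.148, 0.989, -0.0]
force: [6.2, 3.0, 10.4]
grip_width: 0.002
grip_force: 5.2
t 12.75 radio xyz [-20.4  -0.5  70.1] F radio [ 6.9  1.  10.4] toolx yaw -2.845 toolz [ 0.01   0.001 -1.   ] w 0.0022606357698696762
time_s: 13.12
eef_pos: [571.4, 153.5, 70.2]
ee_rot: [-0.0, -0.148, 0.989, 0.0]
force: [-0.9, -0.2, 1.7]
grip_width: 0.001
grip_force: 0.7
t 13.125 radio xyz [-23.9   0.   70.2] F radio [-0.9  0.   1.7] toolx yaw -2.844 toolz [-0.001 -0.    -1.   ] w 0.0006458697923474045
```

The push on the tip has dropped to under 2 N with no rise, so the heel is held. I'll lift and back off to look.

```bash
python3 -m jog '[{"tx":0,"ty":0,"tz":-6,"ax":0,"ay":0,"az":0,"jaw":1},{"tx":0,"ty":0,"tz":-30,"ax":0,"ay":0,"az":0,"jaw":1},{"tx":0,"ty":0,"tz":-40,"ax":0,"ay":0,"az":0,"jaw":1},{"tx":0,"ty":0,"tz":-40,"ax":0,"ay":0,"az":0,"jaw":1}]'
python3 -m jog '[{"tx":40,"ty":0,"tz":0,"ax":0,"ay":0,"az":0,"jaw":1},{"tx":50,"ty":0,"tz":0,"ax":0,"ay":0,"az":0,"jaw":1},{"tx":50,"ty":0,"tz":0,"ax":0,"ay":0,"az":0,"jaw":1},{"tx":50,"ty":0,"tz":0,"ax":0,"ay":0,"az":0,"jaw":1},{"tx":0,"ty":0,"tz":0,"ax":0,"ay":0,"az":0,"jaw":1}]'
python3 - <<'E'
from h import *
st()
ims=[]
for n,cr in(("top",(225,140,325,250)),("scene",(250,190,350,300))):
    c=capture(n); ims.append(cv2.resize(c["color"][cr[1]:cr[3],cr[0]:cr[2],::-1],None,fx=4,fy=4,interpolation=cv2.INTER_CUBIC))
    T=np.linalg.inv(c["camera_from_world"])
    for x in(-75,-60,-52,-47,-42,-35,-25,-17,-9,0,10,20,40,60):  # height profile along bay centreline
        h=70.
        for _ in range(8):
            p=c["camera_from_world"][:3]@np.append(O+U*x+[0,0,h],1)
            u,v=c["cx"]+c["fx"]*p[0]/-p[2],c["cy"]-c["fy"]*p[1]/-p[2]; h=.5*h+.5*pix2world(c,u,v,win=0)[2]
        print(x,round(h,1),end=" | ")
    print()
    for q in("pack_nose","pack_rib","lip_edge","cover","key","mic"):
        for d in place_of(q,n)[:3]:
            w=pix2world(c,*d["centre"],z={"pack_nose":40,"pack_rib":70,"lip_edge":60}.get(q)); e=w-O
            if abs(e@U)<200 and abs(e@V)<260: print(n,q,round(d["conf"],2),np.round([e@U,e@V,w[2]],1),np.round(w))
cv2.imwrite("pics/f.png",np.hstack(ims))
E
```

```text
time_s: 13.62
eef_pos: [571.4, 153.5, 187.8]
ee_rot: [-0.0, -0.148, 0.989, 0.0]
force: [-0.3, -0.8, 0.3]
grip_width: 0.001
grip_force: 0.0
time_s: 14.25
eef_pos: [387.7, 97.5, 186.7]
ee_rot: [-0.0, -0.148, 0.989, 0.0]
force: [1.1, 0.1, 0.8]
grip_width: 0.0
grip_force: 0.0
t 14.25 radio xyz [-216.     0.9  186.7] F radio [ 1.1 -0.2  0.8] toolx yaw -2.845 toolz [-0.001 -0.    -1.   ] w 3.773511612660459e-05
-75 59.3 | -60 56.7 | -52 60.3 | -47 60.3 | -42 65.6 | -35 69.2 | -25 69.9 | -17 68.2 | -9 71.0 | 0 81.5 | 10 68.0 | 20 68.6 | 40 69.8 | 60 69.3 | 
top pack_nose 0.92 [86.4  4.7 40. ] [675. 191.  40.]
top pack_nose 0.85 [-181.2   72.6   40. ] [400. 176.  40.]
top pack_rib 0.83 [-7.6 -3.4 70. ] [588. 155.  70.]
top lip_edge 0.98 [-57.3  -2.6  60. ] [540. 141.  60.]
top cover 0.77 [ -43.7 -175.3    3.8] [604. -20.   4.]
top cover 0.75 [-15.2   7.5  69.3] [578. 163.  69.]
top key 0.94 [ -0.6 198.9  44.3] [535. 350.  44.]
top mic 0.83 [ 118.5 -143.1   27.4] [750.  59.  27.]
top mic 0.55 [-52.4  -6.9  60.2] [546. 138.  60.]
-75 62.3 | -60 59.7 | -52 61.7 | -47 67.6 | -42 67.5 | -35 71.6 | -25 72.2 | -17 70.3 | -9 78.6 | 0 79.9 | 10 70.9 | 20 72.5 | 40 70.3 | 60 71.6 | 
scene pack_nose 0.91 [-139.6  -77.6   40. ] [484.  45.  40.]
scene pack_nose 0.73 [-147.1   57.    40. ] [437. 171.  40.]
scene pack_rib 0.8 [-190.1 -136.2   70. ] [453. -26.  70.]
scene lip_edge 0.97 [-37.6  -0.2  60. ] [558. 149.  60.]
scene lip_edge 0.64 [ -14.1 -176.7   60. ] [633. -12.  60.]
scene lip_edge 0.54 [27.9  0.8 60. ] [621. 169.  60.]
scene cover 0.8 [ -39.2 -183.7    5. ] [611. -27.   5.]
scene cover 0.28 [41.5 -4.8 70.7] [635. 168.  71.]
scene key 0.96 [ 14.5 188.1  26.1] [553. 344.  26.]
scene key 0.6 [-33.2  -8.5  71.2] [565. 143.  71.]
scene mic 0.93 [ 146.9 -143.6   28.1] [777.  67.  28.]
```

View pics/f.png

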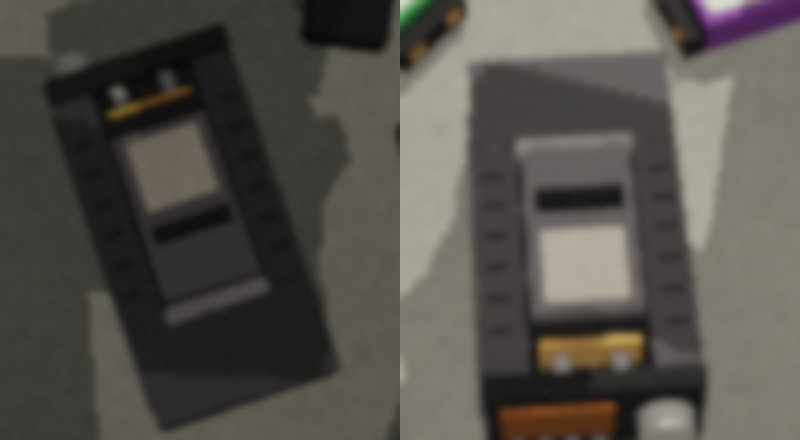

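Both views show the pack flat, with its top at 69–70 mm at heel and nose. The light lip strip is fully visible at the heel, top view (217,300). The rib is at radio x ≈ -7.6 against -7 expected at home, and the plate is slightly pushed in. Cover, key and mic weren't touched, so I'm handing it in.

```bash
python3 -c "
from rig import finish_job
print(finish_job())"
```

```text
the job is handed in; nothing more can be done
None
```

I handed the job in with the pack lying flat in the bay, its heel under the lip and the arm clear; the hand-in call gave no verdict, and the final position is my estimate from the camera images.

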